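Pie funnel out of the slide-lid box

TASK

The flush wooden lid of the box slides out along its grooves at one end only, and from outside nobody can see which: press lightly on its smooth top with the fingertips, feel which way it gives, and draw it until enough sticks out to take hold of. Pull it clear and lay it flat on the counter without dropping it, then take the white pie funnel out of the box and stand it upright in the middle of the pie tin. Leave the cookie cutter in the box and the other things on the counter where they are, and do not drop the funnel.

Things in the scene. Friction and masses are not known exactly. Their poses are not given: they have to be found in the camera images.
- box: Plain wooden box fixed to the counter, 80 wide (its x), 170 long (its y), 89.5 high; origin at the centre of its underside, z up. Inside 54 wide and 154 long, floor 6 thick, end walls 67 high, alike. Long sides: a groove (z 74 to 84.5) holds the lid's edge under an inward lip (z 84.5 to 89.5); 55 free between the lips. Waxed wood: friction coefficient about 0.25.
- lid: Loose flat wooden lid, plate 62 wide (x), 160 long (y), 8 thick, about 80 g, smooth, no handle; origin at the plate's centre, axes as the box's. Under it a batten 5 deep across each end. Shut, its top is 82 above the counter, centre within 3 of the box's, play 2.5 up, 1.5 each side. It stands on its battens when laid down (origin 9 up). What sticks out of the box can be gripped across the 62 from above.
- exit_neg (a point): Middle of the box's end at its -y, outer face: box y = -85, z = 74 (the level on which the lid slides). Axes as the box's. The lid comes out either here or at exit_pos; at the other end a hidden cleat inside, under the lid, stops it after less than 10 of travel. Which end it is changes from time to time and shows only by trying.
- exit_pos (a point): The same at the box's other end: box y = +85, z = 74.
- funnel_mid (a point): Centre (half-way up) of the loose white ceramic pie funnel, 60 high, about 90 g, standing on the box floor under the lid: base 44 across, a cone up to 34 above its base, then a neck 24 to 25 across from 34 to 60, where to grip it. It stands about 24 from the box's centre along the box's y, at one side or the other. z up.
- funnel: The same funnel, origin at the centre of its base (30 below funnel_mid).
- cutter: Loose round steel cookie cutter, a ring of 44 diameter, 18 high, on the box floor beside the funnel (the other side of the box's centre). Origin at the centre of its underside. Stays in the box.
- pie_tin: Loose aluminium pie tin, 166 across the rim, 26 high, flat floor 3 thick and about 126 across, 120 g; origin at the centre of its underside, z up. The funnel goes in its middle.
- bowl: Upturned green glass bowl, 170 across, 70 high, loose, to be left alone; origin at the centre of its mouth on the counter.
- spatula: Wooden spatula, 300 long, lying flat, loose, to be left alone; origin under its middle.
- ladle: Steel ladle, bowl 86 across and 30 high, handle 300 long to its -x, loose, to be left alone; origin under the centre of its bowl.
- dispenser: White push-pump plastic dispenser, 72 across, 189 high, standing, loose, to be left alone; origin at the centre of its underside.
- salt_jar: Glass salt jar with a steel cap, 64 across, 100 high, standing, loose, to be left alone; origin at the centre of its underside.
Things that resemble listed ones, but are neither listed nor needed, are in the scene too. Leave any blue or green look-alike of the box alone.

How it is judged:
On the way, in this order (a step that is already met when the one before it is completed fails the run):
1. the lid has been slid at least 30 mm out along its grooves, still level in them ((y of lid in the frame of box below -0.035 m or y of lid in the frame of box above 0.035 m) and y of lid in the frame of box between -0.15 and 0.15 m and z of lid in the frame of box between 0.072 and 0.086 m and x of lid in the frame of box between -0.004 and 0.004 m), for 0.1 s.
2. the lid lies flat on the counter, let go (height (world z) of lid below 0.014 m and angle between the z axis of lid and the z axis of box, either way round below 0.1 rad and contact force between lid and the fingers below 0.2 N and linear speed of lid below 0.03 m/s), for 0.2 s.
3. the funnel has been lifted clear out of the box (height (world z) of funnel_mid above 0.105 m), for 0.1 s.
At the end, for the whole second after the job is handed in: The funnel stands upright (within 0.12 rad) on the floor of the pie tin, its axis within 25 mm of the tin's centre, the tin level on the counter; the lid lies flat on the counter (within 0.1 rad, either face up, centre under 14 mm high); both are released and at rest; the cutter is still in the box (horizontal distance between funnel_mid and pie_tin below 0.025 m and angle between funnel_mid's own z axis and vertical below 0.12 rad and z of funnel_mid in the frame of pie_tin between 0.028 and 0.038 m and angle between pie_tin's own z axis and vertical below 0.08 rad and height (world z) of pie_tin below 0.01 m and linear speed of each of funnel, lid below 0.02 m/s and contact force between each of funnel, lid and the fingers below 0.1 N and height (world z) of lid below 0.014 m and angle between the z axis of lid and the z axis of box, either way round below 0.1 rad and x of cutter in the frame of box between -0.03 and 0.03 m and y of cutter in the frame of box between -0.08 and 0.08 m and z of cutter in the frame of box below 0.05 m); the robot touches nothing.
It fails at once if the shut lid is pressed hard (more than 70 N of contact force) (y of lid in the frame of box between -0.035 and 0.035 m and z of lid in the frame of box above 0.06 m and contact force between lid and the fingers above 70 N).
It fails at once if the lid is dropped (over 0.5 m/s out of the fingers) (linear speed of lid above 0.5 m/s and contact force between lid and the fingers below 0.1 N).
It fails at once if the funnel is dropped (over 0.4 m/s out of the fingers) (linear speed of funnel above 0.4 m/s and contact force between funnel and the fingers below 0.1 N).
It fails at once if another thing on the counter is moved more than 30 mm (distance of any of bowl, spatula, ladle, dispenser, salt_jar from where it was at the start of the episode above 0.03 m).
It also fails if it takes over 69 s, if anything falls off the work surface, if the arm or the gripper's body presses on something with over 40 N, if the wrist force passes 120 N, or if a joint passes its speed limit or range.

ROBOT

A 7-joint arm with a two-finger parallel gripper is mounted at the origin on the work surface. World frame = base frame: x ahead of the robot, y to its left, z up, the work surface at z = 0. Lengths are in m, angles in rad, forces in N, time in s.
With the tool pointing down it reaches from about 0.35 to 0.9 m from the base axis. Payload 8.1 kg.
Tool frame: the origin (TCP) lies on the centre line of the jaws, within the pads' length; the fingertips stand 14 mm ahead of it and the grasp point (between the pads) lies 5 mm behind it; z points along the fingers, y is the line along which they close (so a half turn about z gives the same grasp; the last joint's range is limited). The gripper opens to 92 mm and grips with 3 to 60 N. Pads are 19 mm wide; open, the fingers measure 130 mm over their backs; the gripper's body (75 mm by 190 mm) begins 47 mm behind the grasp point.
Start: joints at [1.047, 0.434, 0.025, 1.573, -0.012, 1.134, -0.075], TCP at [0.255, -0.57, 0.241] pointing down, gripper open.
Joint ranges: [-2.62, 2.62], [-0.44, 2.09], [-1.27, 1.32], [0.08, 2.57], [-1.32, 4.46], [0.12, 2], [-2.74, 2.74]. Speed limits (rad/s): [2.22, 2.22, 3.01, 3.01, 3.14, 3.14, 3.14].

INTERFACE

Orientations are given as a 3x3 rotation matrix whose columns are the frame's x, y, z axes.
In Python, from workcell import env gives the robot as it stands.
- The arm moves only by the tool play_rows, never from a script. Its argument "increments" is text: rows parted by semicolons, each of 6 numbers parted by spaces: the shift along the tool's x, y, z in m, then the turn, a rotation vector about the tool's x, y, z in rad. A call has exactly 10 rows; each row shifts and turns the commanded pose from where the row before left it, along the tool's axes as they then stand; what a row does not reach is not made up. A row lasts 1/8 s, in which the tool goes at most 62.5 mm and 10.7 degrees, less where a joint would pass 70% of its speed; a pose out of reach is approached as far as the arm can. A call is refused whole if a number of a shift passes 0.0625 or a number of a turn 0.188, either way. A call with a gripper value outside its range is refused whole. "jaw" is the finger opening in m, from 0 to 0.0918, set as the call begins (left out, the last holds). The fingers move at their own pace and stop on an object; "newtons" is the grip in N (left out, the last holds). Time passes only in rows, so rows that do not move let the fingers close, or fill a call up. It gives the time, the measured TCP pose, the force, the opening and the grip force at its end, in the units of the state.
- env.get_state(): the state, without advancing time (a new reading comes with each control period).
- env.get_image(name): name is "scene" or "top"; returns the picture (420x560x3 uint8, red, green, blue); there is no depth.
- env.get_calibration(name): a dict with "camera_matrix" (3x3 intrinsics, pixels), "world_to_cam" (4x4, takes a point from world to camera coordinates). Camera axes: x right, y down, z forward; pixel columns grow to the right and rows downward; lengths in m; the calibration is good to about 2 mm. A picture is of the moment at which its call begins. get_calibration takes no time and is no camera call.
- env.hand_in(): hands the job in; it is judged then, once.
The state is a dict: "time": time; "qpos": joint angles; "dq": joint speeds; "joint_efforts": joint torques, N m; "tool_pos": TCP position; "orientation": TCP orientation; "wrist_force": force on the tool from outside, world axes, zero at the start; "torque": the same for the moment, N m; "grip_width": finger opening in m; "finger_force": force on a finger pad.
Only numpy, scipy, OpenCV 4.12 (cv2) and the standard library are available. Lean on these libraries where they do the work, as an engineer would, in place of code of your own. Each camera call takes 0.05 s, during which the arm holds its last target. There are 200 camera calls.

## Working session

There is one attempt and no reset: what is moved stays moved. The work goes in short steps, Python scripts to look and compute and a tool call to move; the robot and the scene stay as the last step left them, time stands still between calls to the robot, and variables do not carry over. Pictures are saved under pics/ and viewed, at most 14 in all, crops included, and the job is handed in when it is done.

Besides the shell and the picture viewer there is one more tool, called as name(argument=value, ...) on one line, values as JSON. play_rows: Moves the arm, as the interface text tells. Its arguments: {"type":"object","properties":{"increments":{"type":"string"},"jaw":{"type":"number"},"newtons":{"type":"number"}},"required":["increments"]}

```bash
mkdir -p pics; ls; python3 - <<'E'
from workcell import env
import cv2, numpy as np
for n in("scene","top"):
    cv2.imwrite(f"pics/{n}0.png",env.get_image(n)[:,:,::-1])
    c=env.get_calibration(n);print(n,np.round(c["camera_matrix"],1).tolist(),np.round(c["world_to_cam"],3).tolist())
s=env.get_state();print(s["time"],s["tool_pos"],np.round(s["orientation"],3).tolist(),s["wrist_force"],s["grip_width"])
E
```

```text
pics
scene [[427.1, 0.0, 274.9], [0.0, 427.1, 210.4], [0.0, 0.0, 1.0]] [[0.548, 0.836, -0.004, -0.323], [0.593, -0.392, -0.704, -0.271], [-0.59, 0.383, -0.71, 1.642], [0.0, 0.0, 0.0, 1.0]]
top [[482.7, 0.0, 271.3], [0.0, 482.7, 210.2], [0.0, 0.0, 1.0]] [[-0.027, -1.0, -0.008, 0.053], [-0.994, 0.027, -0.102, 0.559], [0.103, 0.005, -0.995, 1.556], [0.0, 0.0, 0.0, 1.0]]
0.1 [ 0.25509655 -0.57008932  0.24003488] [[0.913, 0.408, -0.001], [0.408, -0.913, 0.001], [-0.0, -0.001, -1.0]] [-0.30011589  0.22819727  0.58513993] 0.09183114069803801
```

View pics/scene0.png

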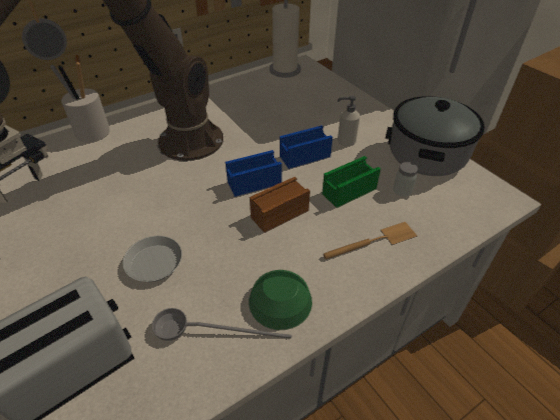

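View pics/top0.png

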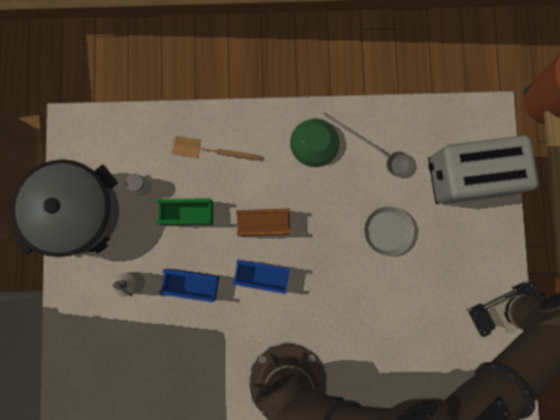

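Brown box is at top px (263,222), long axis across the image (about world y). The tin is at (390,231), with the blue and green look-alikes around the box. I'll measure next.

```bash
cat > h.py <<'E'
from workcell import env
import cv2, numpy as np
def ray(n,px,z):
    c=env.get_calibration(n);K=c["camera_matrix"];T=c["world_to_cam"]
    px=np.atleast_2d(np.float64(px));d=np.c_[px,np.ones(len(px))]@np.linalg.inv(K).T@T[:3,:3]
    o=-T[:3,:3].T@T[:3,3]
    return o+d*((z-o[2])/d[:,2])[:,None]
def pix(n,P):
    c=env.get_calibration(n);K=c["camera_matrix"];T=c["world_to_cam"]
    q=(np.atleast_2d(P)@T[:3,:3].T+T[:3,3])@K.T
    return q[:,:2]/q[:,2:]
E
python3 - <<'E'
from h import *
im=cv2.imread("pics/top0.png");hsv=cv2.cvtColor(im,cv2.COLOR_BGR2HSV)
m=cv2.inRange(hsv,(3,110,50),(18,255,255));m[:190]=0;m[260:]=0;m[:,:220]=0;m[:,310:]=0
m=cv2.morphologyEx(m,cv2.MORPH_OPEN,np.ones((3,3)))
c=max(cv2.findContours(m,0,2)[0],key=cv2.contourArea)
W=ray("top",c[:,0,:],.0895)[:,:2].astype(np.float32)
r=cv2.minAreaRect(W*1000);print("box",r,cv2.boxPoints(r).tolist())
g=cv2.Canny(im,40,100)
# tin rim
g2=g.copy();g2[:]=0;g2[195:270,350:430]=g[195:270,350:430]
p=np.argwhere(g2)[:,::-1];w=ray("top",p,.026)[:,:2]
c0=ray("top",[[390,231]],.026)[0,:2]
for i in range(6):
    d=np.linalg.norm(w-c0,axis=1);k=abs(d-.083)<.010*(1 if i>1 else 1.8)
    A=np.c_[2*w[k],np.ones(k.sum())];s=np.linalg.lstsq(A,(w[k]**2).sum(1),rcond=None)[0];c0=s[:2];R=np.sqrt(s[2]+c0@c0)
print("tin",c0,R,k.sum())
a=cv2.resize(im[185:275,220:340],(800,600),interpolation=cv2.INTER_CUBIC)
cv2.imwrite("pics/boxz.png",a)
E
```

```text
box ((518.00732421875, 63.37641906738281), (80.85501098632812, 165.2815399169922), 0.5022671222686768) [[476.85693359375, 145.6596221923828], [478.3057861328125, -19.615568161010742], [559.15771484375, -18.906784057617188], [557.7088623046875, 146.368408203125]]
tin [ 0.48260725 -0.35072132] 0.08234634155561969 272
```

View pics/boxz.png

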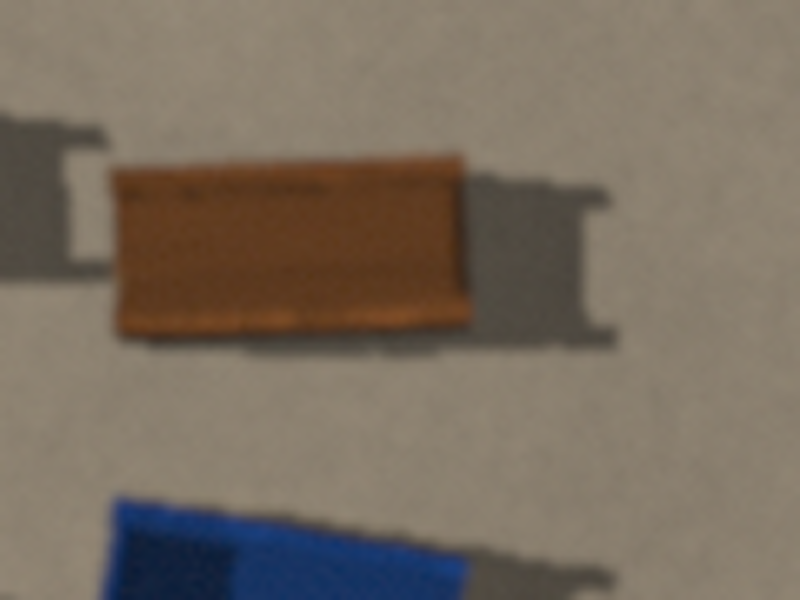

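The lid sits dark between the two brighter lips. Rim corners in crop px are (113,170), (463,157), (470,322) and (120,335).

```bash
python3 - <<'E'
from h import *
p=np.array([(113,170),(463,157),(470,322),(120,335)])/6.667+[220,185]-.4
w=ray("top",p,.0895);print(w.round(4).tolist(),w.mean(0))
print(w[0]-w[1],w[3]-w[2],[np.linalg.norm(w[0]-w[1]),np.linalg.norm(w[0]-w[3])])
im=cv2.imread("pics/scene0.png")
cv2.imwrite("pics/sz.png",cv2.resize(im[165:240,230:330],(800,600),interpolation=cv2.INTER_CUBIC))
d=(w[0]-w[1]+w[3]-w[2])[:2];a=np.arctan2(d[1],d[0]);print("yaw of long axis",a)
# predicted top corners in scene with centre and yaw
u=np.array([np.cos(a),np.sin(a),0]);v=np.array([-u[1],u[0],0]);c=w.mean(0)
P=[c+s*.085*u+t*.04*v for s,t in((1,1),(1,-1),(-1,-1),(-1,1))]
print(((pix("scene",P)-[230,165])*8).round())
E
```

```text
[[0.5575, 0.1474, 0.0895], [0.5591, -0.0186, 0.0895], [0.4809, -0.0195, 0.0895], [0.4792, 0.1456, 0.0895]] [0.51915202 0.06368965 0.0895    ]
[-0.00165587  0.16596537  0.        ] [-0.00168168  0.16509044  0.        ] [np.float64(0.16597362931585652), np.float64(0.07830144811462532)]
yaw of long axis 1.5808775051198172
[[519.  88.]
 [641. 201.]
 [267. 379.]
 [152. 253.]]
```

View pics/sz.png

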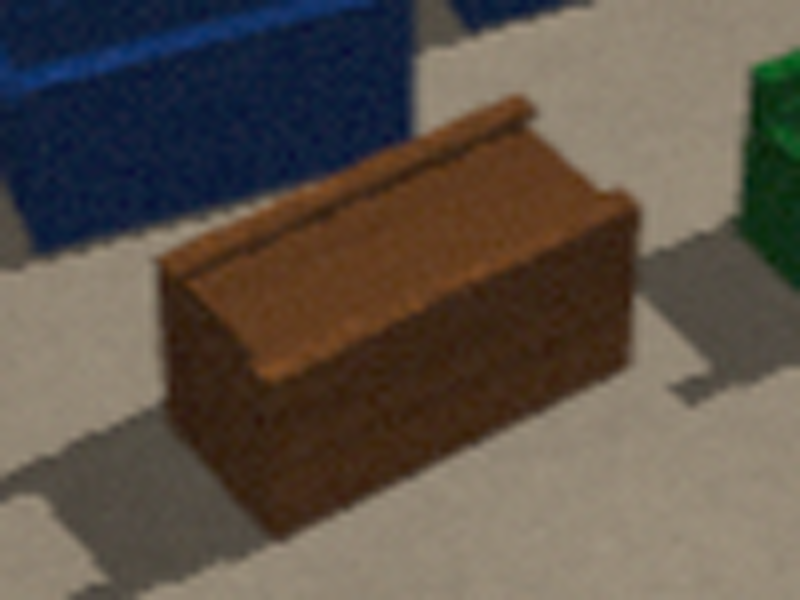

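Prediction and picture agree within about 1 mm, so the box centre is (0.519, 0.064) with its y axis along world +y (yaw 0.01). Time to move.

play_rows(increments="0.042 -0.04 0 0 0 0;0.042 -0.04 0 0 0 0;0.042 -0.04 0 0 0 0;0.042 -0.04 0 0 0 0;0.042 -0.04 0 0 0 0;0.042 -0.04 0 0 0 0;0.042 -0.04 0 0 0 0;0.042 -0.04 0 0 0 0;0.042 -0.04 0 0 0 0;0.042 -0.04 0 0 0 0", jaw=0, newtons=20)

```text
time: 1.35
tool_pos: [0.4756, -0.0322, 0.2407]
orientation: [[0.913, 0.408, -0.0], [0.408, -0.913, -0.0], [-0.0, 0.0, -1.0]]
wrist_force: [1.4, -0.1, 0.5]
grip_width: 0.0009
finger_force: 0.0
```

play_rows(increments="0 0 0 0 0 -0.168;0 0 0 0 0 -0.168;0 0 0 0 0 -0.168;0 0 0 0 0 -0.168;0 0 0 0 0 -0.168;0 0 0 0 0 -0.168;0 0 0 0 0 -0.164;0 0 0 0 0 0;0 0 0 0 0 0;0 0 0 0 0 0")

```text
time: 2.6
tool_pos: [0.4753, -0.0338, 0.2407]
orientation: [[-0.02, 1.0, -0.0], [1.0, 0.02, -0.0], [-0.0, -0.0, -1.0]]
wrist_force: [-0.6, 0.0, -0.2]
grip_width: 0.0006
finger_force: 0.0
```

```bash
cat > st.py <<'E'
from h import *
import sys
def show(tx,ty,tz,yaw=0.010):
    s=env.get_state();R=s["orientation"];d=R.T@(np.array([tx,ty,tz])-s["tool_pos"])
    x=np.arctan2(R[1,0],R[0,0])
    print("t",s["time"],"p",s["tool_pos"].round(4),"F",s["wrist_force"].round(1),"grip",round(s["grip_width"],4),s["finger_force"],"\ndtool",d.round(4),"zturn",round(-(np.pi/2+yaw-x),4),"tilt",R[:,2].round(4),"q7",s["qpos"].round(2))
if len(sys.argv)>3: show(*map(float,sys.argv[1:4]))
E
python3 st.py .519 .064 .12
```

```text
t 2.6 p [ 0.4753 -0.0338  0.2407] F [-0.6  0.  -0.2] grip 0.0006 0.0 
dtool [0.097  0.0457 0.1207] zturn 0.0099 tilt [-0.e+00 -1.e-04 -1.e+00] q7 [ 0.37  0.24 -0.5   1.89  0.13  1.04 -0.16]
```

play_rows(increments="0.0194 0.0091 0.024 0 0 0.01;0.0194 0.0091 0.024 0 0 0;0.0194 0.0091 0.024 0 0 0;0.0194 0.0091 0.024 0 0 0;0.0194 0.0091 0.024 0 0 0;0 0 0.0157 0 0 0;0 0 0 0 0 0;0 0 0 0 0 0;0 0 0.002 0 0 0;0 0 0.002 0 0 0")

```text
time: 3.85
tool_pos: [0.5197, 0.0634, 0.1015]
orientation: [[-0.011, 1.0, 0.001], [1.0, 0.011, -0.0], [-0.0, 0.001, -1.0]]
wrist_force: [-0.0, 0.1, 0.1]
grip_width: 0.0004
finger_force: 0.0
```

```bash
python3 st.py .519 .064 .096
```

```text
t 3.85 p [0.5197 0.0634 0.1015] F [-0.   0.1  0.1] grip 0.0004 0.0 
dtool [ 0.0006 -0.0007  0.0055] zturn 0.0012 tilt [ 1.1e-03 -1.0e-04 -1.0e+00] q7 [ 0.12  0.48 -0.46  1.95  0.3   0.78 -0.5 ]
```

play_rows(increments="0 0 0.001 0 0 0;0 0 0.001 0 0 0;0 0 0.001 0 0 0;0 0 0.001 0 0 0;0 0 0.001 0 0 0;0 0 0.001 0 0 0;0 0 0.001 0 0 0;0 0 0 0 0 0;0 0 0 0 0 0;0 0 0 0 0 0")

```text
time: 5.1
tool_pos: [0.5204, 0.0641, 0.0961]
orientation: [[-0.012, 1.0, 0.003], [1.0, 0.012, -0.0], [-0.0, 0.003, -1.0]]
wrist_force: [-6.2, -1.6, 25.0]
grip_width: 0.0005
finger_force: 13.0
```

About 25 N down, which will do. Now drag towards +y by 15 mm and see whether the lid stops.

play_rows(increments="0.0015 0 0 0 0 0;0.0015 0 0 0 0 0;0.0015 0 0 0 0 0;0.0015 0 0 0 0 0;0.0015 0 0 0 0 0;0.0015 0 0 0 0 0;0.0015 0 0 0 0 0;0.0015 0 0 0 0 0;0.0015 0 0 0 0 0;0.0015 0 0 0 0 0")

```text
time: 6.35
tool_pos: [0.522, 0.0762, 0.0962]
orientation: [[-0.009, 1.0, 0.005], [1.0, 0.009, -0.003], [-0.003, 0.005, -1.0]]
wrist_force: [0.4, -10.6, 22.2]
grip_width: 0.0006
finger_force: 10.8
```

```bash
python3 - <<'E'
from h import *
im=env.get_image("scene")[:,:,::-1];cv2.imwrite("pics/s1.png",cv2.resize(im[165:240,230:330],(800,600),interpolation=cv2.INTER_CUBIC))
s=env.get_state();print(s["wrist_force"],s["tool_pos"])
E
```

```text
[  0.50892658 -11.72372723  21.60900534] [0.52199761 0.07647808 0.0961978 ]
```

View pics/s1.png

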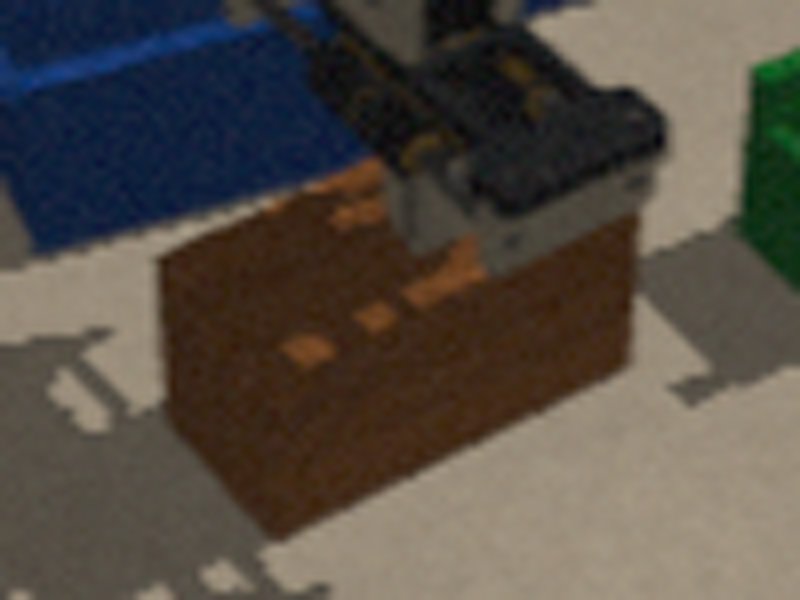

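The gripper hides the far end, so this doesn't settle it. The lateral force of 11 N at 22 N pressure suggests a stop, so I'll drag the other way and compare.

play_rows(increments="-0.003 0 0 0 0 0;-0.003 0 0 0 0 0;-0.003 0 0 0 0 0;-0.003 0 0 0 0 0;-0.003 0 0 0 0 0;-0.003 0 0 0 0 0;-0.003 0 0 0 0 0;-0.003 0 0 0 0 0;-0.003 0 0 0 0 0;-0.003 0 0 0 0 0")

```text
time: 7.65
tool_pos: [0.5222, 0.0511, 0.0962]
orientation: [[-0.013, 1.0, 0.006], [1.0, 0.013, 0.003], [0.003, 0.006, -1.0]]
wrist_force: [0.2, 4.8, 16.5]
grip_width: 0.0005
finger_force: 8.5
```

```bash
python3 - <<'E'
from h import *
im=env.get_image("scene")[:,:,::-1];cv2.imwrite("pics/s2.png",cv2.resize(im[165:240,230:330],(800,600),interpolation=cv2.INTER_CUBIC))
s=env.get_state();print(s["wrist_force"],s["tool_pos"])
E
```

```text
[-0.98087805  3.98674848 17.69271573] [0.52217919 0.05055764 0.09622787]
```

Sideways force is now about 0.25 of the pressure, so the lid is sliding in its waxed grooves. The exit is at -y; keep drawing.

play_rows(increments="-0.006 0 0 0 0 0;-0.006 0 0 0 0 0;-0.006 0 0 0 0 0;-0.006 0 0 0 0 0;-0.006 0 0 0 0 0;-0.006 0 0 0 0 0;-0.006 0 0 0 0 0;-0.006 0 0 0 0 0;-0.006 0 0 0 0 0;0 0 0 0 0 0")

```text
time: 8.95
tool_pos: [0.5229, -0.0042, 0.0962]
orientation: [[-0.012, 1.0, 0.006], [1.0, 0.012, 0.001], [0.001, 0.006, -1.0]]
wrist_force: [-0.9, 2.2, 17.3]
grip_width: 0.0007
finger_force: 8.9
```

```bash
python3 - <<'E'
from h import *
im=env.get_image("top")[:,:,::-1];cv2.imwrite("pics/t3.png",cv2.resize(im[170:290,220:380],(800,600),interpolation=cv2.INTER_CUBIC))
s=env.get_state();print(s["wrist_force"],s["tool_pos"])
E
```

```text
[-0.10293798  2.83741424 16.81230413] [ 0.5228965  -0.00420495  0.0961878 ]
```

View pics/t3.png

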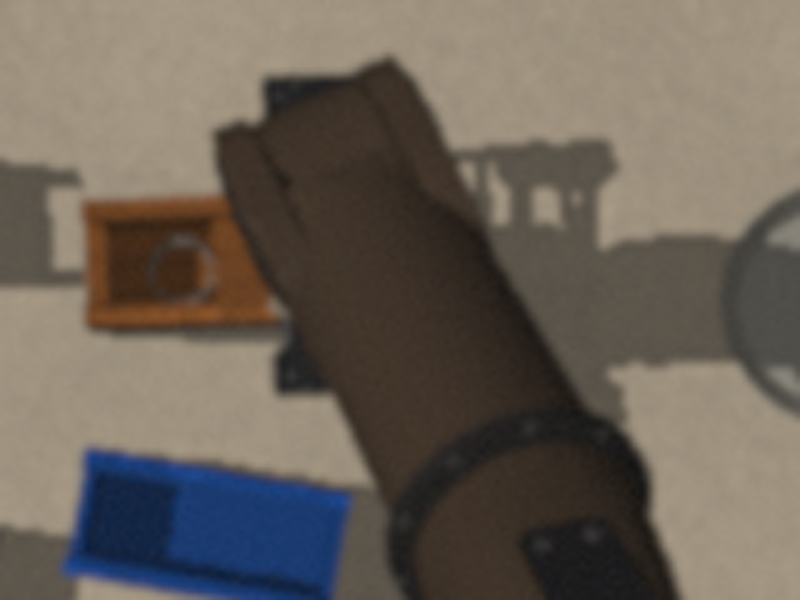

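The lid is drawn about 74 mm towards -y and still level. The cutter shows at crop (183,268) on the +y side, so the funnel is on the -y side. About 69 mm sticks out past the box end at y≈-0.021, so I'll grip at y≈-0.048.

play_rows(increments="0 0 -0.01 0 0 0;0 0 -0.02 0 0 0;-0.022 -0.001 0 0 0 0;-0.022 -0.001 0 0 0 0;0 0 0 0 0 0;0 0 0 0 0 0;0 0 0 0 0 0;0 0 0 0 0 0;0 0 0 0 0 0;0 0 0 0 0 0", jaw=0.0918)

```text
time: 10.25
tool_pos: [0.5188, -0.0491, 0.124]
orientation: [[-0.012, 1.0, -0.0], [1.0, 0.012, -0.0], [-0.0, -0.0, -1.0]]
wrist_force: [-0.2, 0.0, 1.0]
grip_width: 0.091
finger_force: 0.0
```

```bash
python3 st.py .5203 -.048 .086; python3 - <<'E'
from h import *
im=env.get_image("scene")[:,:,::-1];cv2.imwrite("pics/s4.png",cv2.resize(im[150:270,190:350],(800,600),interpolation=cv2.INTER_CUBIC))
P=[[.5203+a,-.0905,.082] for a in(-.031,.031)]+[[.5203,-.048,.112]]
print(((pix("scene",P)-[190,150])*5).round())
E
```

```text
t 10.25 p [ 0.5188 -0.0491  0.124 ] F [-0.2  0.   1. ] grip 0.091 0.0 
dtool [0.0011 0.0015 0.038 ] zturn 0.0021 tilt [-0. -0. -1.] q7 [ 0.34  0.45 -0.47  1.93  0.27  0.82 -0.26]
[[203. 296.]
 [256. 360.]
 [290. 262.]]
```

View pics/s4.png

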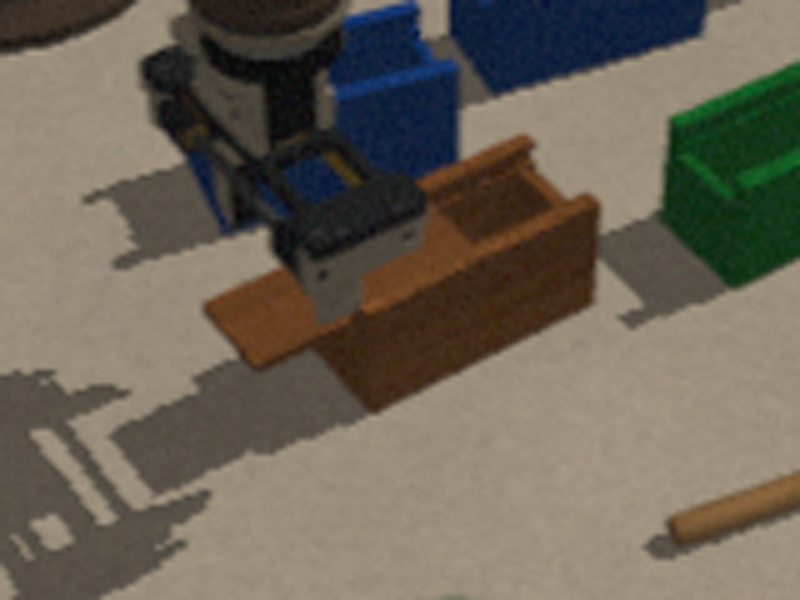

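The lid end is where predicted (crop (205,300) and (256,365)) and the fingers straddle it. Go down and grip.

play_rows(increments="0 0.0015 0.009 0 0 0;0 0 0.009 0 0 0;0 0 0.009 0 0 0;0 0 0.008 0 0 0;0 0 0.003 0 0 0;0 0 0 0 0 0;0 0 0 0 0 0;0 0 0 0 0 0;0 0 0 0 0 0;0 0 0 0 0 0")

```text
time: 11.55
tool_pos: [0.5203, -0.0492, 0.0861]
orientation: [[-0.012, 1.0, 0.0], [1.0, 0.012, -0.0], [-0.0, 0.0, -1.0]]
wrist_force: [0.6, 0.5, -1.0]
grip_width: 0.0918
finger_force: 0.0
```

play_rows(increments="0 0 0 0 0 0;0 0 0 0 0 0;0 0 0 0 0 0;0 0 0 0 0 0;0 0 0 0 0 0;0 0 0 0 0 0;0 0 0 0 0 0;0 0 0 0 0 0;0 0 0 0 0 0;0 0 0 0 0 0", jaw=0.05, newtons=35)

```text
time: 12.8
tool_pos: [0.5203, -0.0492, 0.086]
orientation: [[-0.012, 1.0, -0.0], [1.0, 0.012, -0.0], [-0.0, -0.0, -1.0]]
wrist_force: [1.1, 0.6, -1.1]
grip_width: 0.0615
finger_force: 35.0
```

play_rows(increments="-0.006 0 -0.001 0 0 0;-0.01 0 0 0 0 0;-0.01 0 0 0 0 0;-0.01 0 0 0 0 0;-0.011 0 0 0 0 0;-0.011 0 0 0 0 0;-0.011 0 0 0 0 0;-0.011 0 0 0 0 0;-0.011 0 0 0 0 0;-0.009 0 0 0 0 0")

```text
time: 14.05
tool_pos: [0.5215, -0.15, 0.087]
orientation: [[-0.012, 1.0, -0.0], [1.0, 0.012, -0.0], [-0.0, -0.0, -1.0]]
wrist_force: [0.0, -0.1, -1.4]
grip_width: 0.0612
finger_force: 35.0
```

```bash
python3 st.py .522 -.175 .016; python3 - <<'E'
from h import *
im=env.get_image("scene")[:,:,::-1];cv2.imwrite("pics/s5.png",cv2.resize(im[150:270,190:350],(800,600),interpolation=cv2.INTER_CUBIC))
E
```

```text
t 14.05 p [ 0.5215 -0.15    0.087 ] F [ 0.  -0.1 -1.4] grip 0.0612 34.99812126159668 
dtool [-0.0249  0.0003  0.071 ] zturn 0.0017 tilt [-0.e+00 -1.e-04 -1.e+00] q7 [ 0.5   0.52 -0.43  1.91  0.31  0.77 -0.1 ]
```

View pics/s5.png

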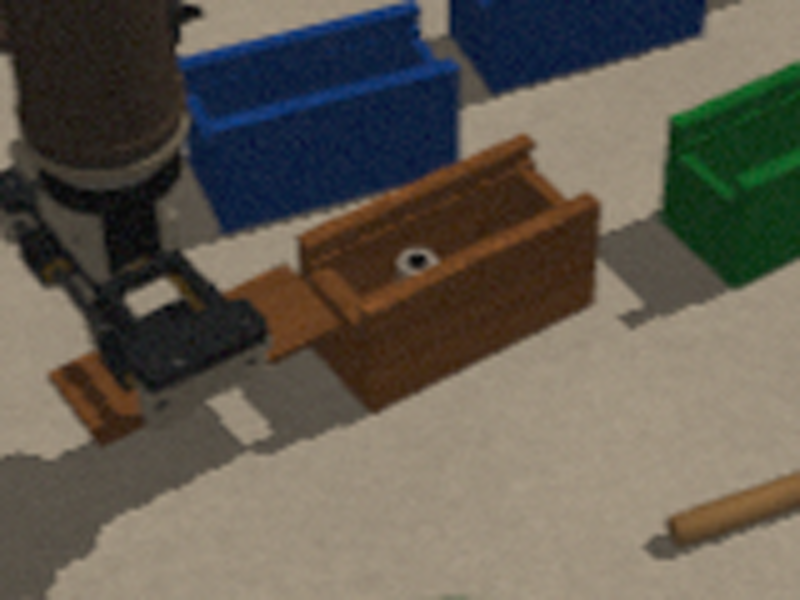

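The lid is out and held level, and the funnel's top shows at crop (417,262). Lay the lid down between box and tin.

play_rows(increments="-0.009 0 0 0 0 0;-0.009 0 0.003 0 0 0;-0.009 0 0.009 0 0 0;0 0 0.012 0 0 0;0 0 0.012 0 0 0;0 0 0.012 0 0 0;0 0 0.01 0 0 0;0 0 0.006 0 0 0;0 0 0.004 0 0 0;0 0 0 0 0 0")

```text
time: 15.35
tool_pos: [0.5218, -0.1762, 0.0189]
orientation: [[-0.012, 1.0, -0.0], [1.0, 0.012, 0.0], [0.0, -0.0, -1.0]]
wrist_force: [0.1, 0.2, -1.5]
grip_width: 0.0614
finger_force: 35.0
```

play_rows(increments="0 0 0.0005 0 0 0;0 0 0.0005 0 0 0;0 0 0.0005 0 0 0;0 0 0.0005 0 0 0;0 0 0 0 0 0;0 0 0 0 0 0;0 0 0 0 0 0;0 0 0 0 0 0;0 0 0 0 0 0;0 0 0 0 0 0")

```text
time: 16.6
tool_pos: [0.5218, -0.1762, 0.017]
orientation: [[-0.012, 1.0, 0.0], [1.0, 0.012, -0.0], [-0.0, 0.0, -1.0]]
wrist_force: [0.1, -0.2, -0.7]
grip_width: 0.0613
finger_force: 35.0
```

```bash
python3 st.py .522 -.175 .016; python3 - <<'E'
from h import *
im=env.get_image("scene")[:,:,::-1];cv2.imwrite("pics/s6.png",im)
# funnel top (neck) white blob inside box
for n in("scene",):
    g=cv2.imread("pics/s5.png");h=cv2.cvtColor(g,cv2.COLOR_BGR2HSV)[235:290,380:460]
    m=cv2.inRange(h,(0,0,90),(180,70,255));p=np.argwhere(m)[:,::-1]+[380,235]
    lo,hi=p.min(0),p.max(0);c=(lo+hi)/2;print(lo,hi,len(p))
    print(ray("scene",c/5+[190,150]-.4,.066))
E
```

```text
t 16.6 p [ 0.5218 -0.1762  0.017 ] F [ 0.1 -0.2 -0.7] grip 0.0613 34.99768316745758 
dtool [0.0012 0.0002 0.001 ] zturn 0.0019 tilt [ 0. -0. -1.] q7 [ 0.5   0.63 -0.38  1.94  0.38  0.64 -0.11]
[397 249] [437 274] 449
[[0.51849034 0.03934364 0.066     ]]
```

Force dropped as it touched down. Down 0.5 mm more, then release gently by opening.

play_rows(increments="0 0 0.0005 0 0 0;0 0 0 0 0 0;0 0 0 0 0 0;0 0 0 0 0 0;0 0 0 0 0 0;0 0 0 0 0 0;0 0 0 0 0 0;0 0 0 0 0 0;0 0 0 0 0 0;0 0 0 0 0 0", newtons=5)

```text
time: 17.9
tool_pos: [0.5219, -0.1762, 0.0166]
orientation: [[-0.012, 1.0, 0.0], [1.0, 0.012, -0.0], [-0.0, 0.0, -1.0]]
wrist_force: [-0.7, -0.6, 4.2]
grip_width: 0.0619
finger_force: 5.0
```

play_rows(increments="0 0 0 0 0 0;0 0 0 0 0 0;0 0 0 0 0 0;0 0 0 0 0 0;0 0 0 0 0 0;0 0 0 0 0 0;0 0 0 0 0 0;0 0 0 0 0 0;0 0 0 0 0 0;0 0 0 0 0 0", jaw=0.085)

```text
time: 19.15
tool_pos: [0.5218, -0.1762, 0.0165]
orientation: [[-0.012, 1.0, -0.0], [1.0, 0.012, -0.0], [-0.0, -0.0, -1.0]]
wrist_force: [-0.1, -0.4, 0.0]
grip_width: 0.0849
finger_force: 0.0
```

play_rows(increments="0 0 -0.01 0 0 0;0 0 -0.02 0 0 0;0 0 -0.03 0 0 0;0 0 -0.035 0 0 0;0 0 -0.035 0 0 0;0 0 -0.03 0 0 0;0 0 -0.02 0 0 0;0 0 0 0 0 0;0 0 0 0 0 0;0 0 0 0 0 0")

```text
time: 20.4
tool_pos: [0.5212, -0.1761, 0.1956]
orientation: [[-0.012, 1.0, -0.002], [1.0, 0.012, 0.0], [0.001, -0.002, -1.0]]
wrist_force: [0.7, 0.4, 0.5]
grip_width: 0.0849
finger_force: 0.0
```

```bash
python3 st.py .5195 .0395 .14; python3 - <<'E'
from h import *
T=env.get_image("top")[:,:,::-1];S=env.get_image("scene")[:,:,::-1]
cv2.imwrite("pics/t7r.png",T);cv2.imwrite("pics/s7r.png",S)
a=cv2.resize(T[180:270,220:340],(800,600),interpolation=cv2.INTER_CUBIC)
b=cv2.resize(S[150:270,190:350],(800,600),interpolation=cv2.INTER_CUBIC)
cv2.imwrite("pics/c7.png",cv2.vconcat([cv2.resize(a,(400,300)),cv2.resize(b,(400,300))]))
E
```

```text
t 20.4 p [ 0.5212 -0.1761  0.1956] F [0.7 0.4 0.5] grip 0.0849 0.0 
dtool [0.2156 0.001  0.0557] zturn 0.002 tilt [-1.7e-03  5.0e-04 -1.0e+00] q7 [ 0.59  0.41 -0.48  1.78  0.22  1.01  0.03]
```

View pics/c7.png

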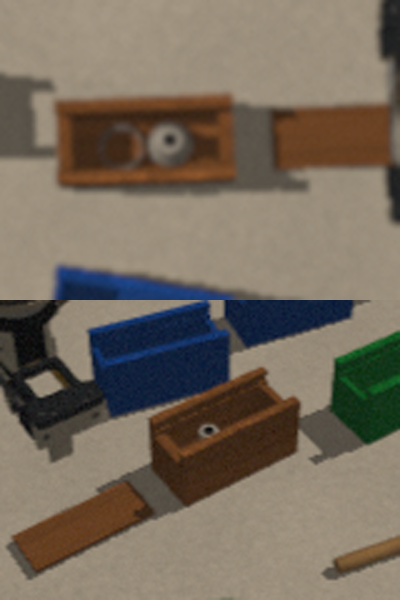

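The lid lies flat between box and tin. The funnel's hole is at top px about (271,222), ring beside it. The neck has to be gripped along the box's length, because the fingers don't fit across it, so turn 90°.

play_rows(increments="0 0 0 0 0 0.1745;0 0 0 0 0 0.1745;0 0 0 0 0 0.1745;0 0 0 0 0 0.1745;0 0 0 0 0 0.1745;0 0 0 0 0 0.1745;0 0 0 0 0 0.1745;0 0 0 0 0 0.1745;0 0 0 0 0 0.1745;0 0 0 0 0 0", jaw=0.052)

```text
time: 21.75
tool_pos: [0.5217, -0.176, 0.1961]
orientation: [[1.0, 0.014, -0.001], [0.014, -1.0, -0.0], [-0.001, 0.0, -1.0]]
wrist_force: [0.1, -0.3, 0.3]
grip_width: 0.0519
finger_force: 0.0
```

```bash
python3 - <<'E'
from h import *
T=cv2.imread("pics/t7r.png");S=cv2.imread("pics/s7r.png")
def blob(im,x0,y0,x1,y1,lo,n,k=8):
    g=cv2.resize(im[y0:y1,x0:x1],None,fx=k,fy=k,interpolation=cv2.INTER_CUBIC)
    h=cv2.cvtColor(g,cv2.COLOR_BGR2HSV);m=cv2.inRange(h,(0,0,lo),(180,75,255))
    m=cv2.morphologyEx(m,cv2.MORPH_OPEN,np.ones((5,5)))
    c=max(cv2.findContours(m,0,2)[0],key=cv2.contourArea);(cx,cy),r=cv2.minEnclosingCircle(c);x,y,w,hh=cv2.boundingRect(c)
    p=np.array([x+w/2,y+hh/2])/k+[x0-.5,y0-.5];print(n,p,w/k,hh/k);return p
p=blob(T,262,213,282,235,95,"top")   # whole cone outline
print(ray("top",[p],.025),ray("top",[[271,222]],.066))
q=blob(S,260,190,290,212,90,"scene");print(ray("scene",[q],.066))
E
python3 st.py .52 .04 .1
```

```text
top [269.3125 222.875 ] 11.125 11.75
[[0.51913735 0.04555458 0.025     ]] [[0.51865083 0.03967933 0.066     ]]
scene [273.     201.8125] 8.0 5.375
[[0.51816855 0.03955296 0.066     ]]
t 21.75 p [ 0.5217 -0.176   0.1961] F [ 0.1 -0.3  0.3] grip 0.0519 0.0 
dtool [ 0.0013 -0.216   0.0961] zturn -1.5672 tilt [-8.e-04 -1.e-04 -1.e+00] q7 [ 0.33  0.36 -0.14  1.8   0.06  0.98 -1.39]
```

play_rows(increments="0 -0.027 0 0 0 0;0 -0.036 0 0 0 0;0 -0.036 0 0 0 0;0 -0.036 0.01 0 0 0;0 -0.036 0.015 0 0 0;0 -0.027 0.02 0 0 0;0 -0.0177 0.02 0 0 0;0 0 0.01 0 0 0;0 0 0.005 0 0 0;0 0 0 0 0 0")

```text
time: 23.0
tool_pos: [0.5193, 0.0382, 0.1166]
orientation: [[1.0, 0.011, -0.0], [0.011, -1.0, -0.0], [-0.0, 0.0, -1.0]]
wrist_force: [0.1, -0.3, 0.2]
grip_width: 0.0523
finger_force: 0.0
```

```bash
python3 st.py .5186 .0397 .058; python3 - <<'E'
from h import *
S=env.get_image("scene")[:,:,::-1]
cv2.imwrite("pics/s8.png",cv2.resize(S[150:255,210:350],(800,600),interpolation=cv2.INTER_CUBIC))
E
```

```text
t 23.0 p [0.5193 0.0382 0.1166] F [ 0.1 -0.3  0.2] grip 0.0523 0.0 
dtool [-0.0007 -0.0015  0.0586] zturn -1.5693 tilt [-1.e-04 -5.e-04 -1.e+00] q7 [-0.02  0.42 -0.2   1.96  0.12  0.77 -1.85]
```

View pics/s8.png

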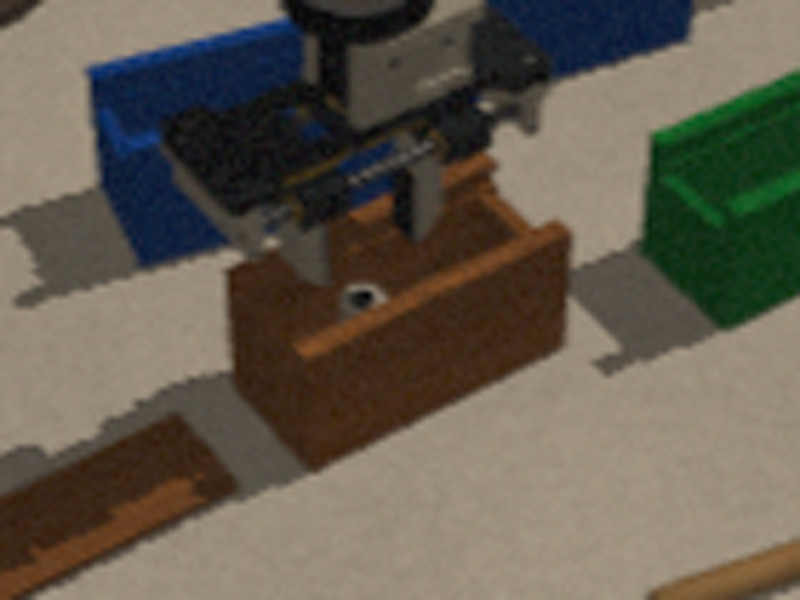

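The fingers hang either side of the funnel neck, which shows at (362,300). Go down, checking the force.

play_rows(increments="-0.0007 -0.0013 0.006 0 0 0;0 0 0.008 0 0 0;0 0 0.009 0 0 0;0 0 0.009 0 0 0;0 0 0.009 0 0 0;0 0 0.007 0 0 0;0 0 0.006 0 0 0;0 0 0.004 0 0 0;0 0 0 0 0 0;0 0 0 0 0 0")

```text
time: 24.3
tool_pos: [0.5186, 0.0408, 0.0587]
orientation: [[1.0, 0.012, 0.0], [0.012, -1.0, 0.0], [0.0, -0.0, -1.0]]
wrist_force: [-1.1, -0.4, 0.4]
grip_width: 0.0523
finger_force: 0.0
```

play_rows(increments="0 0 0 0 0 0;0 0 0 0 0 0;0 0 0 0 0 0;0 0 0 0 0 0;0 0 0 0 0 0;0 0 0 0 0 0;0 0 0 0 0 0;0 0 0 0 0 0;0 0 0 0 0 0;0 0 0 0 0 0", jaw=0.015, newtons=20)

```text
time: 25.55
tool_pos: [0.5185, 0.0407, 0.0586]
orientation: [[1.0, 0.012, 0.0], [0.012, -1.0, -0.0], [0.0, 0.0, -1.0]]
wrist_force: [-0.4, -0.6, 2.2]
grip_width: 0.0234
finger_force: 20.0
```

Gripped on the neck (23–24 mm). Lift.

play_rows(increments="0 0 -0.003 0 0 0;0 0 -0.008 0 0 0;0 0 -0.012 0 0 0;0 0 -0.015 0 0 0;0 0 -0.018 0 0 0;0 0 -0.018 0 0 0;0 0 -0.018 0 0 0;0 0 -0.012 0 0 0;0 0 -0.008 0 0 0;0 0 0 0 0 0", newtons=25)

```text
time: 26.8
tool_pos: [0.5187, 0.0408, 0.171]
orientation: [[1.0, 0.012, 0.001], [0.012, -1.0, 0.0], [0.001, -0.0, -1.0]]
wrist_force: [-0.1, -0.9, -1.4]
grip_width: 0.0235
finger_force: 25.0
```

```bash
python3 st.py .4826 -.3507 .1; python3 - <<'E'
from h import *
# second view of tin
im=env.get_image("scene")[:,:,::-1];cv2.imwrite("pics/s9.png",cv2.resize(im,(800,600)))
g=cv2.cvtColor(im,cv2.COLOR_BGR2GRAY);e=cv2.Canny(g,40,100);m=e*0;m[230:295,115:190]=e[230:295,115:190]
w=ray("scene",np.argwhere(m)[:,::-1],.026)[:,:2];c=np.array([.4826,-.3507])
for i in range(6):
    d=np.linalg.norm(w-c,axis=1);k=abs(d-.083)<(.015 if i<2 else .006)
    s=np.linalg.lstsq(np.c_[2*w[k],np.ones(k.sum())],(w[k]**2).sum(1),rcond=None)[0];c=s[:2]
print(c,np.sqrt(s[2]+c@c),k.sum())
E
```

```text
t 26.8 p [0.5187 0.0408 0.171 ] F [-0.1 -0.9 -1.4] grip 0.0235 24.98605376109481 
dtool [-0.0409  0.391   0.0709] zturn -1.5687 tilt [ 8.e-04  0.e+00 -1.e+00] q7 [-0.02  0.35 -0.21  1.9   0.09  0.9  -1.83]
[ 0.48361841 -0.34462859] 0.08184141497463338 194
```

View pics/s9.png

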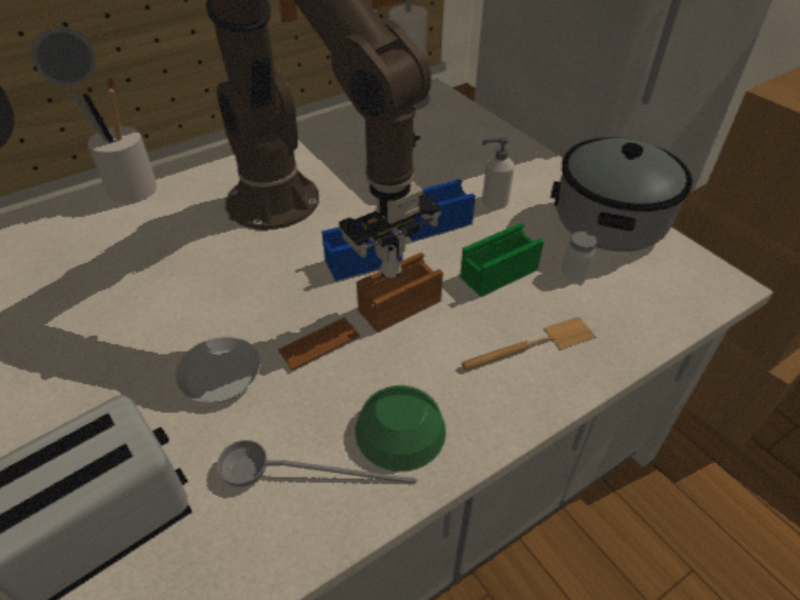

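The funnel hangs from the gripper, clear of the box. Both views give a tin centre of about (0.483, -0.348). Carry it over.

play_rows(increments="-0.0015 0.015 0 0 0 0;-0.0035 0.03 0 0 0 0;-0.0045 0.042 0 0 0 0;-0.0055 0.052 0 0 0 0;-0.0055 0.055 0 0 0 0;-0.0055 0.055 0 0 0 0;-0.0055 0.052 0 0 0 0;-0.0045 0.042 0 0 0 0;-0.003 0.03 0 0 0 0;-0.0014 0.0156 0 0 0 0")

```text
time: 28.1
tool_pos: [0.4811, -0.3509, 0.1698]
orientation: [[1.0, 0.009, -0.002], [0.009, -1.0, -0.0], [-0.002, 0.0, -1.0]]
wrist_force: [0.6, 0.7, -1.4]
grip_width: 0.0232
finger_force: 25.0
```

play_rows(increments="0 0 0.006 0 0 0;0 0 0.012 0 0 0;0 0 0.014 0 0 0;0 0 0.014 0 0 0;0 0 0.014 0 0 0;0 0 0.014 0 0 0;0 0 0.012 0 0 0;0 0 0.008 0 0 0;0 0 0 0 0 0;0 0 0 0 0 0")

```text
time: 29.35
tool_pos: [0.4831, -0.3485, 0.0769]
orientation: [[1.0, 0.012, 0.001], [0.012, -1.0, -0.0], [0.001, 0.0, -1.0]]
wrist_force: [-0.1, 0.1, -1.8]
grip_width: 0.0236
finger_force: 25.0
```

```bash
python3 st.py .483 -.348 .0556
```

```text
t 29.35 p [ 0.4831 -0.3485  0.0769] F [-0.1  0.1 -1.8] grip 0.0236 24.98616937547922 
dtool [-0.0001 -0.0005  0.0213] zturn -1.5686 tilt [ 6.e-04 -4.e-04 -1.e+00] q7 [ 0.59  0.57 -0.08  1.81  0.06  0.77 -1.08]
```

play_rows(increments="0 0 0.005 0 0 0;0 0 0.005 0 0 0;0 0 0.004 0 0 0;0 0 0.003 0 0 0;0 0 0.002 0 0 0;0 0 0.001 0 0 0;0 0 0.0005 0 0 0;0 0 0.0005 0 0 0;0 0 0 0 0 0;0 0 0 0 0 0")

```text
time: 30.6
tool_pos: [0.4829, -0.3483, 0.0557]
orientation: [[1.0, 0.012, 0.0], [0.012, -1.0, -0.0], [0.0, 0.0, -1.0]]
wrist_force: [-0.1, 0.6, -0.6]
grip_width: 0.0238
finger_force: 25.0
```

play_rows(increments="0 0 0.0003 0 0 0;0 0 0.0003 0 0 0;0 0 0 0 0 0;0 0 0 0 0 0;0 0 0 0 0 0;0 0 0 0 0 0;0 0 0 0 0 0;0 0 0 0 0 0;0 0 0 0 0 0;0 0 0 0 0 0")

```text
time: 31.85
tool_pos: [0.4829, -0.3484, 0.0556]
orientation: [[1.0, 0.012, 0.0], [0.012, -1.0, -0.0], [0.0, 0.0, -1.0]]
wrist_force: [-2.6, 1.4, 7.0]
grip_width: 0.0235
finger_force: 25.1
```

Touched down. Release slowly, then withdraw straight up.

play_rows(increments="0 0 -0.0003 0 0 0;0 0 0 0 0 0;0 0 0 0 0 0;0 0 0 0 0 0;0 0 0 0 0 0;0 0 0 0 0 0;0 0 0 0 0 0;0 0 0 0 0 0;0 0 0 0 0 0;0 0 0 0 0 0", newtons=4)

```text
time: 33.1
tool_pos: [0.483, -0.3483, 0.0554]
orientation: [[1.0, 0.012, 0.0], [0.012, -1.0, -0.0], [0.0, 0.0, -1.0]]
wrist_force: [-1.8, 0.2, 4.8]
grip_width: 0.0243
finger_force: 4.0
```

play_rows(increments="0 0 0 0 0 0;0 0 0 0 0 0;0 0 0 0 0 0;0 0 0 0 0 0;0 0 0 0 0 0;0 0 0 0 0 0;0 0 0 0 0 0;0 0 0 0 0 0;0 0 0 0 0 0;0 0 0 0 0 0", jaw=0.06)

```text
time: 34.35
tool_pos: [0.4828, -0.3483, 0.0552]
orientation: [[1.0, 0.012, 0.0], [0.012, -1.0, -0.0], [0.0, 0.0, -1.0]]
wrist_force: [0.5, 0.4, -1.0]
grip_width: 0.0599
finger_force: 0.0
```

play_rows(increments="0 0 -0.005 0 0 0;0 0 -0.01 0 0 0;0 0 -0.015 0 0 0;0 0 -0.02 0 0 0;0 0 -0.03 0 0 0;0 0 -0.03 0 0 0;0 0 -0.03 0 0 0;0 0 -0.03 0 0 0;0 0 -0.02 0 0 0;0 0 0 0 0 0")

```text
time: 35.6
tool_pos: [0.4836, -0.3487, 0.2479]
orientation: [[1.0, 0.012, 0.004], [0.012, -1.0, -0.002], [0.004, 0.002, -1.0]]
wrist_force: [0.4, -0.3, -0.5]
grip_width: 0.06
finger_force: 0.0
```

```bash
python3 - <<'E'
from h import *
S=env.get_image("scene")[:,:,::-1];T=env.get_image("top")[:,:,::-1]
a=cv2.resize(S[180:300,100:340],(800,400),interpolation=cv2.INTER_CUBIC);b=cv2.resize(T[190:280,220:440],(480,196),interpolation=cv2.INTER_CUBIC)
o=np.zeros((600,800,3),np.uint8);o[:400]=a;o[400:596,:480]=b;cv2.imwrite("pics/end.png",o);print(env.get_state()["wrist_force"],env.get_state()["finger_force"])
E
```

```text
[ 0.18448244 -0.35354957 -0.56081994] 0.0
```

View pics/end.png

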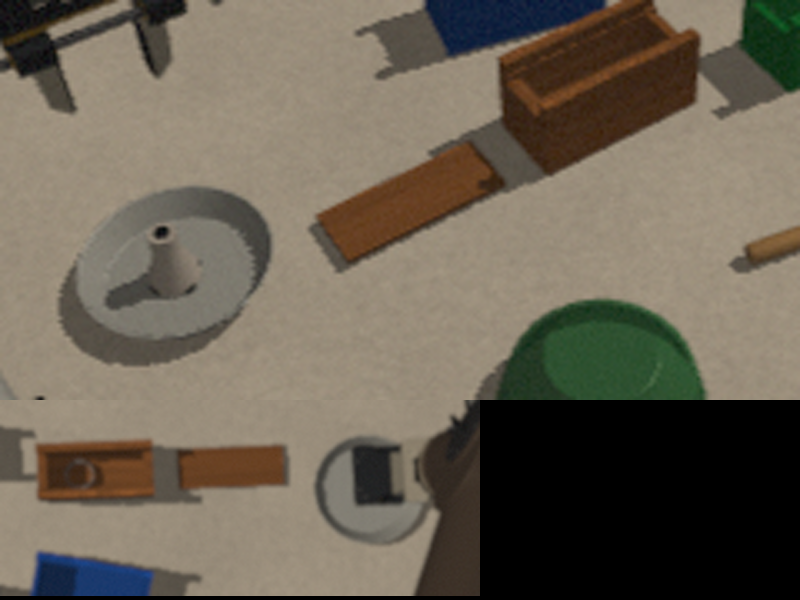

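The funnel stands upright in the middle of the tin (base at about (174,280)). The lid lies flat, the cutter is still in the box, and the gripper is clear.

```bash
python3 -c "
from workcell import env
print(env.hand_in())"
```

```text
the job is handed in; nothing more can be done
None
```

I handed the job in at about 36 s of the 69 s allowed, with no verdict returned: the lid came out at the -y end and lies flat on the counter, the funnel stands in the middle of the pie tin, and the cutter is still in the box.

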